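# Slide one charging case out of the row and seat it in the charging dock

### The job

Four hearing-aid charging cases lie side by side, touching, in a row on the desk. Push the red one endways, flat on the desk, until it is quite clear of the row (at least a centimetre past its neighbours' ends), leaving the three grey cases as they lie and lifting nothing out of the row. Then bring it into the open bay of the charging dock and press it in against the sprung contact block with about 10 N for a full second (over 16 N bends the contacts), let go, and leave it lying flat in the bay, the other things on the desk undisturbed.

Things in the scene. Friction and masses are not known exactly. Their poses are not given: they have to be found in the camera images.
- case_red_c (a point): hearing-aid charging case, rounded box 70 mm long (its x), 44 mm wide (its y), 28 mm tall, 60 to 110 g, lying flat on the desk; red lid, white lower half, both ends alike. The point is its centre, 14 mm above the desk. It may be at any of the four places in the row. Once clear it can be gripped across its 44 mm width or pushed; the force limit is on what it exerts on the dock, not on the grip.
- case_grey1_c (a point): hearing-aid charging case, rounded box 70 mm long (its x), 44 mm wide (its y), 28 mm tall, 60 to 110 g, lying flat on the desk; grey lid; one of the other three in the row, not to be moved (up to 8 mm is tolerated). The point is its centre, 14 mm above the desk.
- case_grey2_c (a point): hearing-aid charging case, rounded box 70 mm long (its x), 44 mm wide (its y), 28 mm tall, 60 to 110 g, lying flat on the desk; grey lid; one of the other three in the row, not to be moved (up to 8 mm is tolerated). The point is its centre, 14 mm above the desk.
- case_grey3_c (a point): hearing-aid charging case, rounded box 70 mm long (its x), 44 mm wide (its y), 28 mm tall, 60 to 110 g, lying flat on the desk; grey lid; one of the other three in the row, not to be moved (up to 8 mm is tolerated). The point is its centre, 14 mm above the desk.
- row_mat: blue mat, 110 x 200 mm, paper thin, fixed flat on the desk under the row. Origin at the middle of the row. Its x runs along the length of the cases (push out along it, either way: both ends are open); its y runs along the row, the cases lie at y = -66, -22, 22 and 66 mm.
- dock: fixed charging dock: two blue walls, 12 mm thick, 24 tall, form a straight bay 50 mm wide (mouth corners flared, 5 mm proud of the mouth), open in front and above, the desk its floor, with a black contact block inside; walls end at x 148 mm, grey housing x 130 to 160 mm, 42 tall. Origin on the desk, middle of the mouth; x into the bay, y across, z up.
- dock_mouth (a point): middle of the bay's mouth, 14 mm above the desk, axes as the dock. The black block (44 mm wide, top at 26 mm) rests with its face 28 to 56 mm inside the mouth: it differs each time and is not reported, so feel for it (or look). Damped spring, 2 N per mm (10 N at 5 mm), solid after 11 mm; let go, it eases the case back, whose back end then stands 14 to 42 mm out.
- tip_pot: white ceramic pot, 56 mm across, 45 mm tall, bystander; origin under its centre
- tin: round flat aluminium tin with blue top, 68 mm across, 27 mm tall, bystander; origin under its centre
- otoscope: black otoscope lying down, 155 mm long along its x, 28 mm tall, bystander; origin on the desk under its middle
- mug: blue mug, 80 mm across, 88 mm tall, bystander; origin under its centre
Mind the look-alikes: they are no part of the job. What is meant by the part that bears case_red_c is not green, and is the smaller of those in its own colour. What is shaped like the dock but purple is not meant.

How it is judged:
By the outcome, as a careful person would: the job done as asked, in the order asked, and still so for the second after the job is handed in, with the robot touching nothing.
It also fails if it takes over 70 s, if anything falls off the work surface, if the arm or the gripper's body presses on something with over 40 N, if the wrist force passes 120 N, or if a joint passes its speed limit or range.

### The arm

A 6-joint arm with a two-finger parallel gripper is mounted at the origin on the work surface. World frame = base frame: x ahead of the robot, y to its left, z up, the work surface at z = 0. Lengths are in m, angles in rad, forces in N, time in s.
With the tool pointing down it reaches from about 0.35 to 0.775 m from the base axis. Payload 7.3 kg.
Tool frame: the origin (TCP) lies at the centre of the arm's flange, where the gripper is bolted on; the fingertips stand 178 mm ahead of it and the grasp point (between the pads) lies 159 mm ahead of it; x points along the fingers, z is the direction in which the jaws open and shut, and the axes are right-handed (so a half turn about x gives the same grasp; the last joint's range is limited). The gripper opens to 92 mm and grips with 3 to 60 N. Pads are 19 mm wide; open, the fingers measure 130 mm over their backs; the gripper's body (75 mm by 190 mm) begins 47 mm behind the grasp point.
Start: joints at [1.202, 0.342, 1.524, -0, 1.275, -0.146], TCP at [0.116, 0.512, 0.405] pointing down, gripper open.
Joint ranges: [-2.53, 2.53], [-0.77, 2.02], [0.04, 2.7], [-1, 4.14], [0.28, 2.66], [-3.11, 3.11]. Speed limits (rad/s): [2.57, 2.57, 3.14, 3.14, 3.14, 3.14].

### API

Orientations are given as a unit quaternion [w, x, y, z].
In Python, from workcell import read_state, grab_frame, ticket gives the robot as it stands.
- The arm moves only by the tool carry_out, never from a script. Its argument "motion" is a list of rows, each an object of numbers: "dx", "dy", "dz": the shift along the tool's x, y, z in m; "ax", "ay", "az": the turn, a rotation vector about the tool's x, y, z in degrees; "jaw": the finger opening in m, from 0 to 0.0918. In form: [{"dx": .., "dy": .., "dz": .., "ax": .., "ay": .., "az": .., "jaw": ..}, ...]. A call has 1 to 10 rows; each row shifts and turns the commanded pose from where the row before left it, along the tool's axes as they then stand; what a row does not reach is not made up. A row lasts 1/12 s, in which the tool goes at most 41.7 mm and 7.16 degrees, less where a joint would pass 70% of its speed; a pose out of reach is approached as far as the arm can. A call is refused whole if a number of a shift passes 0.0417 or a number of a turn 7.16, either way. A call with a gripper value outside its range is refused whole. The fingers move at their own pace and stop on an object; the grip force is fixed at half the most. Time passes only in rows, so rows that do not move let the fingers close. It gives the time, the measured TCP pose, the force and the opening at its end, in the units of the state.
- read_state(): the state, without advancing time (a new reading comes with each control period).
- grab_frame(name): name is "scene" or "top"; returns a dict with "pixels" (384x512x3 uint8, red, green, blue), "vfov" (degrees; the focal length in pixels is half the picture's height over the tangent of half this angle, whatever the lens; pixels are square), "cx", "cy" (the principal point, pixels), "dist" ([k1, k2, p1, p2, k3] as OpenCV has them; the pictures are not rectified), "R" (3x3) and "t" (3): a world point X has camera coordinates R X + t. Camera axes: x right, y down, z forward; pixel columns grow to the right and rows downward; lengths in m; the calibration is good to about 2 mm. A picture is of the moment at which its call begins. There is no depth.
- ticket.hand_in(): hands the job in, once; it reports no verdict.
The state is a dict: "time_s": time; "qpos": joint angles; "dq": joint speeds; "effort": joint torques, N m; "position": TCP position; "orientation": TCP orientation; "ft_force": force on the tool from outside, world axes, zero at the start; "moment": the same for the moment, N m; "width": finger opening in m.
Only numpy, scipy, OpenCV 4.12 (cv2) and the standard library are available. Lean on these libraries where they do the work, as an engineer would, in place of code of your own. Each camera call takes 0.05 s, during which the arm holds its last target. There are 200 camera calls.

## Working session

There is one attempt and no reset: what is moved stays moved. The work goes in short steps, Python scripts to look and compute and a tool call to move; the robot and the scene stay as the last step left them, time stands still between calls to the robot, and variables do not carry over. Pictures are saved under pics/ and viewed, about 8 in all and at most 12, crops included, and the job is handed in when it is done.

Besides the shell and the picture viewer there is one more tool, called after "Request:" by a JSON object that holds its "method" and its "body". carry_out: Moves the arm, as the interface text tells. Its arguments: {"type":"object","properties":{"motion":{"type":"array"}},"required":["motion"]}

```bash
mkdir -p pics; cat > h.py <<'E'
import numpy as np, cv2
from workcell import read_state, grab_frame, ticket
def K(f):
    fl=192/np.tan(np.radians(f["vfov"])/2); return np.array([[fl,0,f["cx"]],[0,fl,f["cy"]],[0,0,1.]])
def ray(f,uv):
    n=cv2.undistortPoints(np.array(uv,float).reshape(-1,1,2),K(f),np.array(f["dist"],float)).reshape(-1,2)
    R=np.array(f["R"]);t=np.array(f["t"]); d=np.c_[n,np.ones(len(n))]@R; return -R.T@t,d
def atz(f,uv,z):
    c,d=ray(f,uv); return c+d*((z-c[2])/d[:,2])[:,None]
def proj(f,X):
    R=np.array(f["R"]); return cv2.projectPoints(np.array(X,float).reshape(-1,1,3),cv2.Rodrigues(R)[0],np.array(f["t"],float),K(f),np.array(f["dist"],float))[0].reshape(-1,2)
def tri(f,uv,g,uw):
    out=[]
    (c,D),(e,E)=ray(f,uv),ray(g,uw)
    for d,h in zip(D,E):
        s=np.linalg.lstsq(np.c_[d,-h],e-c,rcond=None)[0]; out.append((c+s[0]*d+e+s[1]*h)/2)
    return np.array(out)
def save(f,name,box=None,k=1):
    p=f["pixels"][:,:,::-1]
    if box: p=p[box[1]:box[3],box[0]:box[2]]
    cv2.imwrite("pics/"+name,cv2.resize(p,None,fx=k,fy=k,interpolation=cv2.INTER_CUBIC))
E
python3 - <<'E'
from h import *
import pickle
s=grab_frame("scene");t=grab_frame("top");pickle.dump((s,t),open("f0.pkl","wb"))
save(s,"s0.png",k=1.5);save(t,"t0.png",k=1.5)
for f in(s,t):print(f["vfov"],f["dist"],ray(f,[[256,192]]))
st=read_state();print({k:np.round(v,3) for k,v in st.items()})
E
```

```text
50.56239386286124 [-0.08861278  0.          0.          0.          0.        ] (array([0.95701107, 0.61328147, 1.07714412]), array([[-0.3144686 , -0.46951276, -0.8251758 ]]))
42.15076209522886 [-0.1197196  0.         0.         0.         0.       ] (array([0.43475426, 0.02929968, 1.38580044]), array([[ 0.07213772, -0.01068714, -0.99743253]]))
{'time_s': np.float64(0.1), 'qpos': array([ 1.202,  0.343,  1.525,  0.   ,  1.275, -0.146]), 'dq': array([-0.   , -0.002, -0.001, -0.   ,  0.002,  0.001]), 'effort': array([ 3.0000e-03, -4.3201e+01, -2.4470e+01,  7.2000e-02,  5.3000e-02,
       -0.0000e+00]), 'position': array([0.116, 0.512, 0.404]), 'orientation': array([ 0.552, -0.442,  0.553,  0.441]), 'ft_force': array([-0.237,  1.591, -0.033]), 'moment': array([ 0.013, -0.027,  0.006]), 'width': np.float64(0.092)}
```

View pics/t0.png

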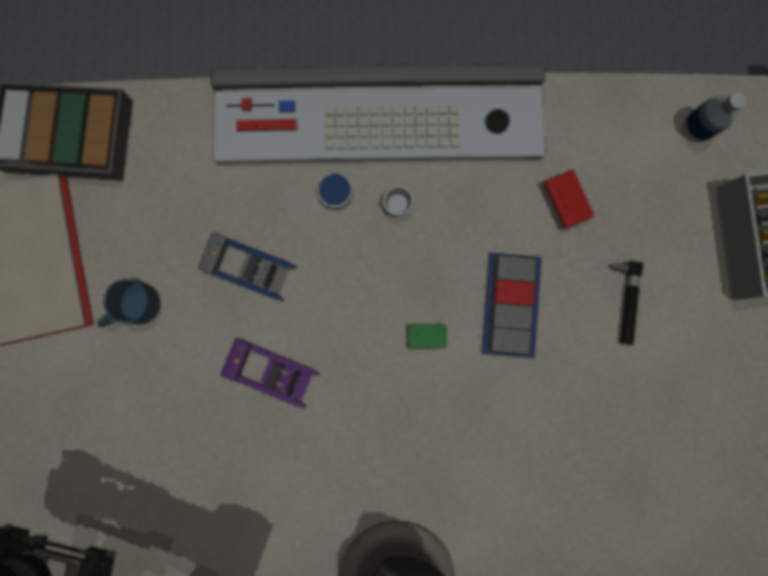

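View pics/s0.png

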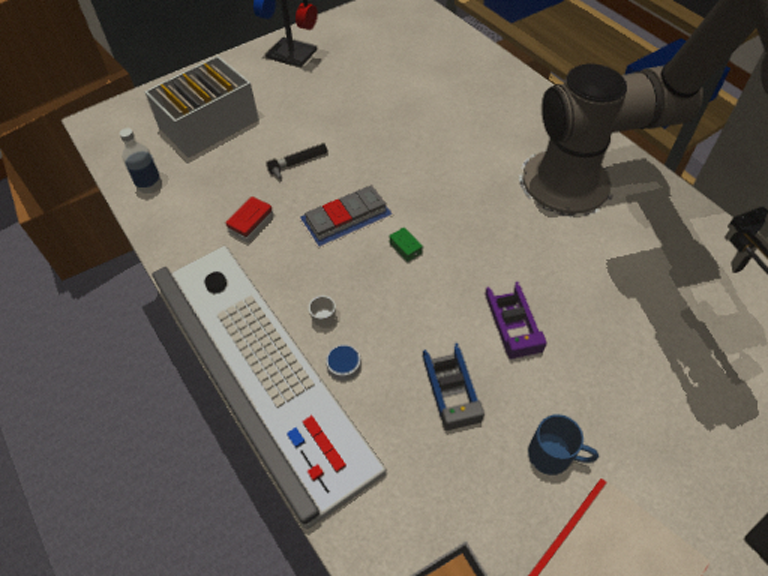

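Candidates in the top picture are:
- a red case in the row on the blue mat, (343,195) in native pixels
- a larger lone red box, (379,133)
- a green case, (285,224)

The one in the row is meant: it is not green and is the smaller red. For the dock, blue with grey housing (165,177) is meant, not the purple one (180,248). I'll confirm and measure in an enlarged crop.

```bash
python3 - <<'E'
from h import *
import pickle
s,t=pickle.load(open("f0.pkl","rb"))
def crop(f,x,y,w,h,k):
    p=cv2.resize(f["pixels"][y:y+h,x:x+w,::-1],None,fx=k,fy=k,interpolation=cv2.INTER_CUBIC)
    p=cv2.convertScaleAbs(p,alpha=1.5)
    for i in range(x-x%10+10,x+w,10):
        X=int((i-x+.5)*k);cv2.line(p,(X,0),(X,6 if i%20 else 12),(0,255,255),1)
        if i%20==0:cv2.putText(p,str(i),(X-10,22),0,.35,(0,255,255),1)
    for i in range(y-y%10+10,y+h,10):
        Y=int((i-y+.5)*k);cv2.line(p,(0,Y),(6 if i%20 else 12,Y),(0,255,255),1)
        if i%20==0:cv2.putText(p,str(i),(14,Y+4),0,.35,(0,255,255),1)
    return p
a=crop(t,310,160,66,86,6);b=crop(t,125,145,80,64,6)
def pad(p,h,w):return cv2.copyMakeBorder(p,0,h-p.shape[0],0,w-p.shape[1],cv2.BORDER_CONSTANT)
cv2.imwrite("pics/c1.png",np.hstack([pad(a,520,396),pad(b,520,400)[:, :400]]) if 0 else np.hstack([pad(crop(t,315,162,55,84,6),504,330),pad(crop(t,127,148,78,62,6),504,468)]))
cv2.imwrite("pics/c2.png",np.hstack([pad(crop(s,195,118,70,50,6),420,420),pad(crop(s,272,222,60,70,6),420,360)]))
E
```

```text
(no output)
```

View pics/c1.png

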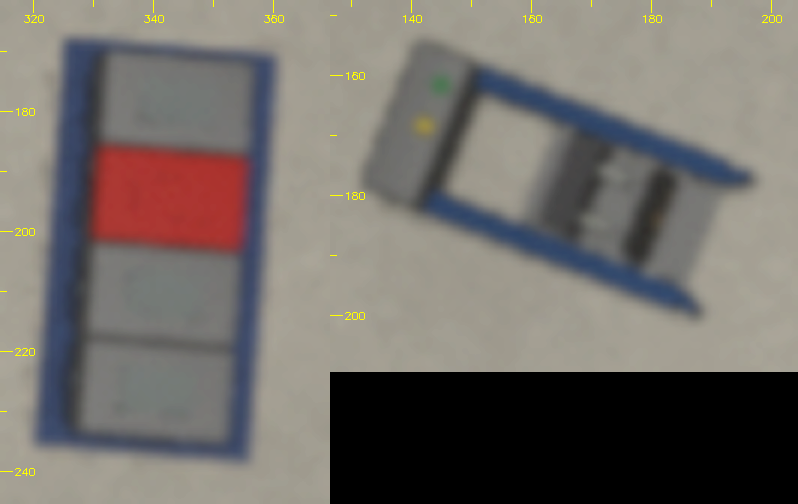

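View pics/c2.png

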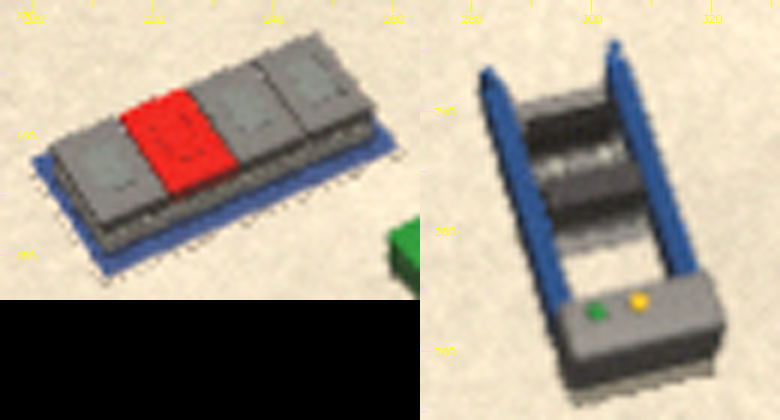

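c1 confirms a red case second from the top in the row, at (343,195). It also shows the blue-walled dock, with its mouth at (192,189) and the dark block inside. c2 shows the same items in the scene view: red at (224,141), dock mouth at (293,230). Next I'll triangulate and fit.

```bash
cat > m.py <<'E'
from h import *
import pickle
from scipy.optimize import least_squares
s,t=pickle.load(open("f0.pkl","rb"))
np.set_printoptions(precision=4,suppress=True)
mt=[[325.5,167.8],[360.7,170.8],[320.2,235.5]];ms=[[212.3,163.3],[200,144.2],[260.5,142]]
rt=[[330.8,185.8],[356.2,187.3],[355,203.5],[329.8,201.7]];rs=[[223.7,150.5],[214.5,136.7],[225.7,132.5],[234.5,144.2]]
dt=[[196.8,177.7],[187.5,199.8],[151.3,157.8],[142.3,182.5],[132,178],[142.2,154.2]]
ds=[[282.7,232.8],[304,228.2],[294.8,272.3],[319.2,266.8],[321.8,275.2],[297.7,281.5]]
print("mat",tri(t,mt,s,ms));R=tri(t,rt,s,rs);print("red",R)
print("red sides",np.linalg.norm(R-np.roll(R,-1,0),axis=1))
D=tri(t,dt,s,ds);print("dock",D)
# rigid fits
def P(p,L):
    c,n=np.cos(p[2]),np.sin(p[2]);L=np.array(L);return np.c_[p[0]+c*L[:,0]-n*L[:,1],p[1]+n*L[:,0]+c*L[:,1],L[:,2]]
def fit(L,a,b,p0):
    return least_squares(lambda p:np.r_[proj(t,P(p,L))-a,proj(s,P(p,L))-b].ravel(),p0)
# mat: x axis toward world +y: corners TL(+x,+y world): local x=+55 -> world +y ; local y -> world -x
m=fit([[.055,-.1,0],[-.055,-.1,0],[.055,.1,0]],mt,ms,[.5,-.14,np.pi/2]);print("mat",m.x,np.degrees(m.x[2]),m.cost)
for z in(.028,.026):
    r=fit([[.034,-.022,z],[-.034,-.022,z],[-.034,.022,z],[.034,.022,z]],rt,rs,[.5,-.14,np.pi/2]);print("redfit",r.x,np.degrees(r.x[2]),r.cost)
d=fit([[.13,-.037,.042],[.13,.037,.042],[.16,.037,.042],[.16,-.037,.042]],dt[2:],ds[2:],[.5,.3,1.2]);print("dock",d.x,np.degrees(d.x[2]),d.cost)
L=[[-.005,-.034,.024],[-.005,.034,.024],[.13,-.037,.042],[.13,.037,.042],[.16,.037,.042],[.16,-.037,.042]]
d=fit(L,dt,ds,d.x);print("dock+tips",d.x,np.degrees(d.x[2]),d.cost)
print((proj(t,P(d.x,L))-dt),(proj(s,P(d.x,L))-ds))
def loc(q):
    c,n=np.cos(d.x[2]),np.sin(d.x[2]);q=q[:,:2]-d.x[:2];return np.c_[c*q[:,0]+n*q[:,1],-n*q[:,0]+c*q[:,1]]
# points along bay centreline in top pic: grey start, dark1 start/end, light, dark2 start/end
b=np.array([[700,235],[665,218],[645,213],[600,200],[563,185]],float);b=np.c_[(b[:,0]-330)/6+127-.5,b[:,1]/6+148-.5]
for z in(0,.026):print(z,loc(atz(t,b,z)))
E
python3 m.py
```

```text
mat [[ 0.5994 -0.1811  0.0023]
 [ 0.5894 -0.2804  0.0015]
 [ 0.4114 -0.1623  0.0021]]
red [[ 0.5463 -0.1909  0.0229]
 [ 0.5403 -0.2601  0.0267]
 [ 0.4963 -0.2565  0.0229]
 [ 0.5032 -0.1866  0.0298]]
red sides [0.0696 0.0444 0.0705 0.0439]
dock [[0.5753 0.1773 0.0213]
 [0.515  0.203  0.0227]
 [0.6299 0.3008 0.0386]
 [0.5632 0.3265 0.0335]
 [0.5759 0.3525 0.0418]
 [0.6402 0.3262 0.0385]]
mat [ 0.4983 -0.224   1.479 ] 84.74327003153795 14.162928545354225
redfit [ 0.5218 -0.2228  1.4856] 85.11671526451622 1.5346343705830496
redfit [ 0.5217 -0.2235  1.4857] 85.12260373277795 1.3163868574483968
dock [0.5487 0.192  1.1896] 68.15933795382482 4.634340410251982
dock+tips [0.5469 0.1935 1.175 ] 67.32469576070979 6.0840802061814205
[[ 0.3838 -0.3746]
 [ 0.3594  0.4543]
 [ 0.0325 -0.3115]
 [-1.312   0.0572]
 [-1.029   0.5164]
 [-0.8753 -0.6974]] [[-0.6936 -0.6577]
 [ 0.2136 -0.7087]
 [-1.1291 -0.7404]
 [ 0.3956 -1.0534]
 [ 1.1113  0.4735]
 [-1.0525  0.1635]]
0 [[ 0.0119 -0.0017]
 [ 0.0302 -0.003 ]
 [ 0.0398 -0.0017]
 [ 0.0617  0.0005]
 [ 0.0806  0.0004]]
0.026 [[ 0.0081 -0.0009]
 [ 0.026  -0.0021]
 [ 0.0354 -0.0009]
 [ 0.0569  0.0013]
 [ 0.0754  0.0012]]
```

```bash
cat >> h.py <<'E'
from scipy.spatial.transform import Rotation as Ro
def tool():
    st=read_state();q=st["orientation"];return np.array(st["position"]),Ro.from_quat([q[1],q[2],q[3],q[0]]).as_matrix(),st
def plan(xyz,yaw):
    """delta in tool axes to TCP xyz pointing down with jaw axis at yaw(deg, mod 180)"""
    p,M,st=tool();x=np.array([0,0,-1.]);best=None
    for k in(0,180):
        a=np.radians(yaw+k);z=np.array([np.cos(a),np.sin(a),0]);T=np.c_[x,np.cross(z,x),z]
        rv=np.degrees(Ro.from_matrix(M.T@T).as_rotvec())
        if best is None or np.linalg.norm(rv)<np.linalg.norm(best):best=rv;B=T
    d=np.array(xyz)-p
    print("turn",best.round(2),"shift now-axes",(M.T@d*1000).round(1),"target-axes",(B.T@d*1000).round(1),"q6",st["qpos"][5].round(2))
E
cat > m2.py <<'E'
from h import *
import pickle
s,t=pickle.load(open("f0.pkl","rb"))
im=t["pixels"].astype(int);r,g,b=im[...,0],im[...,1],im[...,2]
def pts(m,x0,y0,x1,y1):
    k=np.zeros(m.shape,np.uint8);k[y0:y1,x0:x1]=m[y0:y1,x0:x1];n,l,st,c=cv2.connectedComponentsWithStats(k)
    return [np.argwhere(l==i)[:,::-1] for i in range(1,n) if st[i,4]>30]
for P in pts((r>80)&(r>1.8*g),315,175,370,212):
    w=atz(t,P,.028)[:,:2];R=cv2.minAreaRect((w*1000).astype(np.float32));print("red",R,w.mean(0))
bl=(b>1.35*r)&(b>40)
for P in pts(bl,127,145,205,210):
    w=atz(t,P,.024)[:,:2]*1000;R=cv2.minAreaRect(w.astype(np.float32));v=cv2.fitLine(w.astype(np.float32),cv2.DIST_HUBER,0,.01,.01).ravel();print("wall",len(P),w.mean(0),R,np.degrees(np.arctan2(v[1],v[0])))
for P in pts(bl,310,160,372,245):
    w=atz(t,P,0)[:,:2]*1000;print("mat",cv2.minAreaRect(w.astype(np.float32)))
p,M,st=tool();print(M)
plan([.5218,-.2228,.26],85.1)
E
python3 m2.py
```

```text
red ((522.1788330078125, -223.66799926757812), (68.4509048461914, 42.75572967529297), 84.37442016601562) [ 0.52217016 -0.22361479]
wall 157 [601.19401619 243.91639119] ((600.3013916015625, 242.87037658691406), (130.53262329101562, 10.314970016479492), 68.0033187866211) 68.00348
wall 155 [544.72137146 266.80978934] ((545.12451171875, 266.21826171875), (128.6869659423828, 10.387441635131836), 67.98046112060547) 67.95746
mat ((504.3521728515625, -181.39541625976562), (18.395408630371094, 185.40272521972656), 85.8749008178711)
mat ((495.697265625, -264.91229248046875), (11.208794593811035, 183.50494384765625), 82.96643829345703)
[[-5.01642930e-04 -9.75284444e-01  2.20952488e-01]
 [-1.24153924e-03  2.20952953e-01  9.75283677e-01]
 [-9.99999103e-01  2.14922977e-04 -1.32169339e-03]]
turn [-7.87 -0.07 -0.02] shift now-axes [ 144.8 -558.2 -626.7] target-axes [ 144.1 -467.1 -697.4] q6 -0.15
```

Request:
{"method": "carry_out", "body": {"motion": [{"dy": -0.033, "dz": -0.022, "jaw": 0.0918}, {"dy": -0.033, "dz": -0.022}, {"dy": -0.033, "dz": -0.022}, {"dy": -0.033, "dz": -0.022}, {"dy": -0.033, "dz": -0.022}, {"dy": -0.033, "dz": -0.022}, {"dy": -0.033, "dz": -0.022}, {"dy": -0.033, "dz": -0.022}, {"dy": -0.033, "dz": -0.022}, {"dy": -0.033, "dz": -0.022}]}}

```text
schema error: expected keys dx, dy, dz, ax, ay, az, jaw
```

Request:
{"method": "carry_out", "body": {"motion": [{"dy": -0.021, "dz": -0.035}, {"dy": -0.021, "dz": -0.035}, {"dy": -0.021, "dz": -0.035}, {"dy": -0.021, "dz": -0.035}, {"dy": -0.021, "dz": -0.035}, {"dy": -0.021, "dz": -0.035}, {"dy": -0.021, "dz": -0.035}, {"dy": -0.021, "dz": -0.035}, {"dy": -0.021, "dz": -0.035}, {"dy": -0.021, "dz": -0.035}]}}

```text
schema error: expected keys dx, dy, dz, ax, ay, az, jaw
```

```bash
python3 -c "
from h import *
plan([.522,-.2232,.24],85)"
```

```text
turn [-7.77 -0.07 -0.02] shift now-axes [ 164.8 -558.5 -627. ] target-axes [ 164.1 -468.6 -696.9] q6 -0.15
```

All keys are needed in each row.

Request:
{"method": "carry_out", "body": {"motion": [{"dx": 0, "dy": -0.033, "dz": -0.022, "ax": 0, "ay": 0, "az": 0, "jaw": 0.0918}, {"dx": 0, "dy": -0.033, "dz": -0.022, "ax": 0, "ay": 0, "az": 0, "jaw": 0.0918}, {"dx": 0, "dy": -0.033, "dz": -0.022, "ax": 0, "ay": 0, "az": 0, "jaw": 0.0918}, {"dx": 0, "dy": -0.033, "dz": -0.022, "ax": 0, "ay": 0, "az": 0, "jaw": 0.0918}, {"dx": 0, "dy": -0.033, "dz": -0.022, "ax": 0, "ay": 0, "az": 0, "jaw": 0.0918}, {"dx": 0, "dy": -0.033, "dz": -0.022, "ax": 0, "ay": 0, "az": 0, "jaw": 0.0918}, {"dx": 0, "dy": -0.033, "dz": -0.022, "ax": 0, "ay": 0, "az": 0, "jaw": 0.0918}, {"dx": 0, "dy": -0.033, "dz": -0.022, "ax": 0, "ay": 0, "az": 0, "jaw": 0.0918}, {"dx": 0, "dy": -0.033, "dz": -0.022, "ax": 0, "ay": 0, "az": 0, "jaw": 0.0918}, {"dx": 0, "dy": -0.033, "dz": -0.022, "ax": 0, "ay": 0, "az": 0, "jaw": 0.0918}]}}

```text
time_s: 0.93
position: [0.3901, 0.2228, 0.4046]
orientation: [0.552, -0.441, 0.553, 0.441]
ft_force: [1.0, 0.9, 0.1]
width: 0.092
```

Request:
{"method": "carry_out", "body": {"motion": [{"dx": 0, "dy": -0.021, "dz": -0.035, "ax": 0, "ay": 0, "az": 0, "jaw": 0.0918}, {"dx": 0, "dy": -0.021, "dz": -0.035, "ax": 0, "ay": 0, "az": 0, "jaw": 0.0918}, {"dx": 0, "dy": -0.021, "dz": -0.035, "ax": 0, "ay": 0, "az": 0, "jaw": 0.0918}, {"dx": 0, "dy": -0.021, "dz": -0.035, "ax": 0, "ay": 0, "az": 0, "jaw": 0.0918}, {"dx": 0, "dy": -0.021, "dz": -0.035, "ax": 0, "ay": 0, "az": 0, "jaw": 0.0918}, {"dx": 0, "dy": -0.021, "dz": -0.035, "ax": 0, "ay": 0, "az": 0, "jaw": 0.0918}, {"dx": 0, "dy": -0.021, "dz": -0.035, "ax": 0, "ay": 0, "az": 0, "jaw": 0.0918}, {"dx": 0, "dy": -0.021, "dz": -0.035, "ax": 0, "ay": 0, "az": 0, "jaw": 0.0918}, {"dx": 0, "dy": -0.021, "dz": -0.035, "ax": 0, "ay": 0, "az": 0, "jaw": 0.0918}, {"dx": 0, "dy": -0.021, "dz": -0.035, "ax": 0, "ay": 0, "az": 0, "jaw": 0.0918}]}}

```text
time_s: 1.77
position: [0.5168, -0.1653, 0.4044]
orientation: [0.553, -0.441, 0.553, 0.441]
ft_force: [1.1, 0.2, 1.0]
width: 0.092
```

```bash
python3 -c "
from h import *
plan([.522,-.2232,.24],85)"
```

```text
turn [-7.78  0.02 -0.04] shift now-axes [164.3 -18.  -55.4] target-axes [164.4 -10.2 -57.2] q6 -1.8
```

Request:
{"method": "carry_out", "body": {"motion": [{"dx": 0, "dy": 0, "dz": 0, "ax": -3.9, "ay": 0, "az": 0, "jaw": 0.0918}, {"dx": 0, "dy": 0, "dz": 0, "ax": -3.9, "ay": 0, "az": 0, "jaw": 0.0918}, {"dx": 0.03, "dy": -0.005, "dz": -0.0285, "ax": 0, "ay": 0, "az": 0, "jaw": 0.0918}, {"dx": 0.03, "dy": -0.005, "dz": -0.0285, "ax": 0, "ay": 0, "az": 0, "jaw": 0.0918}, {"dx": 0.035, "dy": 0, "dz": 0, "ax": 0, "ay": 0, "az": 0, "jaw": 0.0918}, {"dx": 0.035, "dy": 0, "dz": 0, "ax": 0, "ay": 0, "az": 0, "jaw": 0.0918}, {"dx": 0.02, "dy": 0, "dz": 0, "ax": 0, "ay": 0, "az": 0, "jaw": 0.0918}, {"dx": 0, "dy": 0, "dz": 0, "ax": 0, "ay": 0, "az": 0, "jaw": 0.0918}, {"dx": 0, "dy": 0, "dz": 0, "ax": 0, "ay": 0, "az": 0, "jaw": 0.0918}]}}

```text
time_s: 2.52
position: [0.5216, -0.2208, 0.254]
orientation: [0.521, -0.477, 0.521, 0.479]
ft_force: [0.7, -0.0, 1.4]
width: 0.092
```

```bash
python3 - <<'E'
from h import *
plan([.522,-.2232,.185],85)
t=grab_frame("top");s=grab_frame("scene")
a=cv2.resize(t["pixels"][140:265,290:400,::-1],None,fx=3.6,fy=3.6,interpolation=2);b=cv2.resize(s["pixels"][80:205,160:270,::-1],None,fx=3.6,fy=3.6,interpolation=2)
cv2.imwrite("pics/p5.png",cv2.convertScaleAbs(np.hstack([a,b]),alpha=1.4))
E
```

```text
turn [ 0.04  0.07 -0.14] shift now-axes [69.  -0.8 -2.5] target-axes [69.  -0.6 -2.4] q6 -2.02
```

View pics/p5.png

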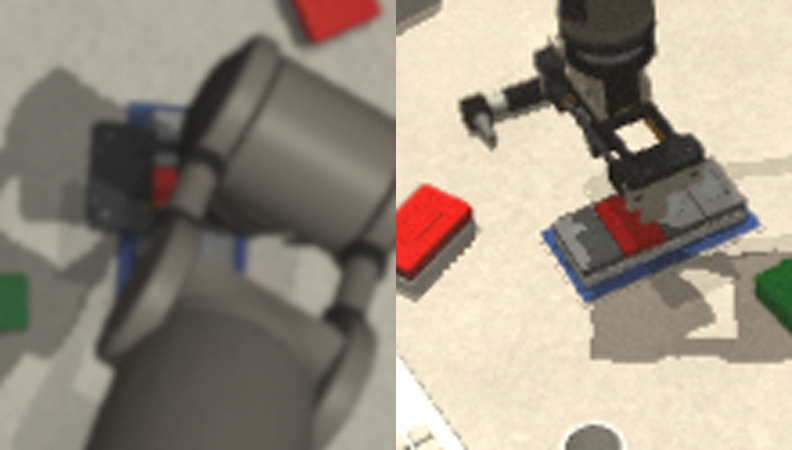

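Request:
{"method": "carry_out", "body": {"motion": [{"dx": 0.02, "dy": -0.0005, "dz": -0.0025, "ax": 0, "ay": 0, "az": 0, "jaw": 0.0918}, {"dx": 0.02, "dy": 0, "dz": 0, "ax": 0, "ay": 0, "az": 0, "jaw": 0.0918}, {"dx": 0.012, "dy": 0, "dz": 0, "ax": 0, "ay": 0, "az": 0, "jaw": 0.0918}, {"dx": 0.01, "dy": 0, "dz": 0, "ax": 0, "ay": 0, "az": 0, "jaw": 0.0918}, {"dx": 0.006, "dy": 0, "dz": 0, "ax": 0, "ay": 0, "az": 0, "jaw": 0.0918}, {"dx": 0, "dy": 0, "dz": 0, "ax": 0, "ay": 0, "az": 0, "jaw": 0.0918}]}}

```text
time_s: 3.12
position: [0.5222, -0.2233, 0.1868]
orientation: [0.521, -0.478, 0.521, 0.478]
ft_force: [0.4, -0.3, -0.3]
width: 0.0917
```

```bash
python3 -c "
from h import *
plan([.522,-.2232,.185],85);print(read_state()['ft_force'],read_state()['position'])"
```

```text
turn [0.05 0.   0.01] shift now-axes [1.8 0.2 0.1] target-axes [1.8 0.2 0.1] q6 -2.02
[ 0.36777128 -0.33476454 -0.33670138] [ 0.52216203 -0.2233171   0.1867713 ]
```

Request:
{"method": "carry_out", "body": {"motion": [{"dx": 0, "dy": 0, "dz": 0.004, "ax": 0, "ay": 0, "az": 0, "jaw": 0.0918}, {"dx": 0, "dy": 0, "dz": 0.004, "ax": 0, "ay": 0, "az": 0, "jaw": 0.0918}, {"dx": 0, "dy": 0, "dz": 0.003, "ax": 0, "ay": 0, "az": 0, "jaw": 0.0918}, {"dx": 0, "dy": 0, "dz": 0.003, "ax": 0, "ay": 0, "az": 0, "jaw": 0.0918}, {"dx": 0, "dy": 0, "dz": 0.005, "ax": 0, "ay": 0, "az": 0, "jaw": 0.0918}, {"dx": 0, "dy": 0, "dz": 0.005, "ax": 0, "ay": 0, "az": 0, "jaw": 0.0918}, {"dx": 0, "dy": 0, "dz": 0.005, "ax": 0, "ay": 0, "az": 0, "jaw": 0.0918}]}}

```text
time_s: 3.7
position: [0.5247, -0.194, 0.1869]
orientation: [0.521, -0.478, 0.521, 0.478]
ft_force: [0.8, -0.4, 0.9]
width: 0.0916
```

Request:
{"method": "carry_out", "body": {"motion": [{"dx": 0, "dy": 0, "dz": 0.007, "ax": 0, "ay": 0, "az": 0, "jaw": 0.0918}, {"dx": 0, "dy": 0, "dz": 0.007, "ax": 0, "ay": 0, "az": 0, "jaw": 0.0918}, {"dx": 0, "dy": 0, "dz": 0.007, "ax": 0, "ay": 0, "az": 0, "jaw": 0.0918}, {"dx": 0, "dy": 0, "dz": 0.007, "ax": 0, "ay": 0, "az": 0, "jaw": 0.0918}, {"dx": 0, "dy": 0, "dz": 0.007, "ax": 0, "ay": 0, "az": 0, "jaw": 0.0918}, {"dx": 0, "dy": 0, "dz": 0.007, "ax": 0, "ay": 0, "az": 0, "jaw": 0.0918}, {"dx": 0, "dy": 0, "dz": 0.007, "ax": 0, "ay": 0, "az": 0, "jaw": 0.0918}, {"dx": 0, "dy": 0, "dz": 0.007, "ax": 0, "ay": 0, "az": 0, "jaw": 0.0918}, {"dx": 0, "dy": 0, "dz": 0.007, "ax": 0, "ay": 0, "az": 0, "jaw": 0.0918}, {"dx": 0, "dy": 0, "dz": 0.006, "ax": 0, "ay": 0, "az": 0, "jaw": 0.0918}]}}

```text
time_s: 4.53
position: [0.5305, -0.1249, 0.1867]
orientation: [0.521, -0.478, 0.521, 0.478]
ft_force: [0.1, -1.5, -0.0]
width: 0.0917
```

Request:
{"method": "carry_out", "body": {"motion": [{"dx": 0, "dy": 0, "dz": 0.003, "ax": 0, "ay": 0, "az": 0, "jaw": 0.0918}, {"dx": 0, "dy": 0, "dz": 0, "ax": 0, "ay": 0, "az": 0, "jaw": 0.0918}, {"dx": 0, "dy": 0, "dz": -0.004, "ax": 0, "ay": 0, "az": 0, "jaw": 0.0918}, {"dx": 0, "dy": 0, "dz": -0.004, "ax": 0, "ay": 0, "az": 0, "jaw": 0.0918}, {"dx": -0.03, "dy": 0, "dz": 0, "ax": 0, "ay": 0, "az": 0, "jaw": 0.0918}, {"dx": -0.03, "dy": 0, "dz": 0, "ax": 0, "ay": 0, "az": 0, "jaw": 0.0918}, {"dx": -0.03, "dy": 0, "dz": 0, "ax": 0, "ay": 0, "az": 0, "jaw": 0.0918}, {"dx": 0, "dy": 0, "dz": 0, "ax": 0, "ay": 0, "az": 0, "jaw": 0.0918}]}}

```text
time_s: 5.2
position: [0.5314, -0.1321, 0.2823]
orientation: [0.523, -0.481, 0.52, 0.474]
ft_force: [1.3, 0.3, -0.2]
width: 0.0919
```

```bash
python3 - <<'E'
from h import *
import pickle
plan([.522,-.2232,.185],85)
t=grab_frame("top");s=grab_frame("scene");pickle.dump((s,t),open("f1.pkl","wb"))
a=cv2.resize(t["pixels"][140:265,260:370,::-1],None,fx=3.6,fy=3.6,interpolation=2);b=cv2.resize(s["pixels"][80:205,170:280,::-1],None,fx=3.6,fy=3.6,interpolation=2)
cv2.imwrite("pics/p6.png",cv2.convertScaleAbs(np.hstack([a,b]),alpha=1.4))
E
```

```text
turn [-0.01 -0.17  0.55] shift now-axes [ 97.5   2.4 -91.3] target-axes [ 97.3   1.4 -91.6] q6 -1.87
```

View pics/p6.png

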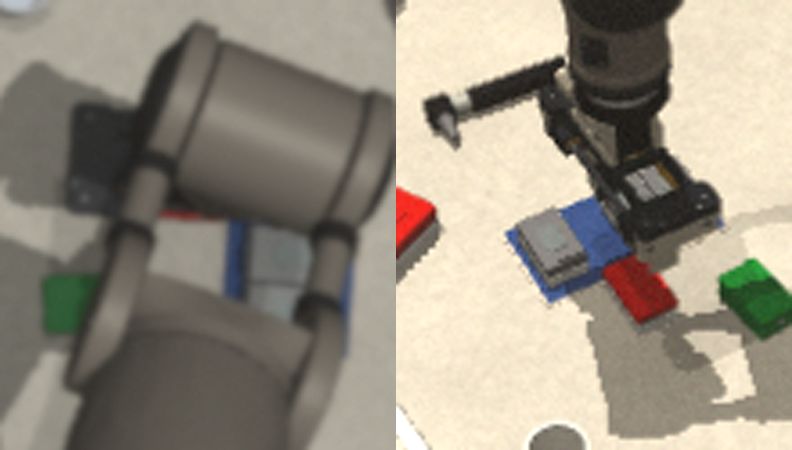

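The red case is out, past the neighbours' ends. Next I'll turn the jaws 90° and look at it again with the arm aside.

Request:
{"method": "carry_out", "body": {"motion": [{"dx": -0.004, "dy": 0, "dz": 0.02, "ax": 7, "ay": 0, "az": 0, "jaw": 0.0918}, {"dx": -0.004, "dy": 0, "dz": 0.02, "ax": 7, "ay": 0, "az": 0, "jaw": 0.0918}, {"dx": -0.004, "dy": 0, "dz": 0.02, "ax": 7, "ay": 0, "az": 0, "jaw": 0.0918}, {"dx": -0.004, "dy": 0, "dz": 0.02, "ax": 7, "ay": 0, "az": 0, "jaw": 0.0918}, {"dx": 0, "dy": 0, "dz": 0, "ax": 7, "ay": 0, "az": 0, "jaw": 0.0918}, {"dx": 0, "dy": 0, "dz": 0, "ax": 7, "ay": 0, "az": 0, "jaw": 0.0918}, {"dx": 0, "dy": 0, "dz": 0, "ax": 7, "ay": 0, "az": 0, "jaw": 0.0918}, {"dx": 0, "dy": 0, "dz": 0, "ax": 7, "ay": 0, "az": 0, "jaw": 0.0918}, {"dx": 0, "dy": 0, "dz": 0, "ax": 7, "ay": 0, "az": 0, "jaw": 0.0918}, {"dx": 0, "dy": 0, "dz": 0, "ax": 7, "ay": 0, "az": 0, "jaw": 0.0918}]}}

```text
time_s: 6.13
position: [0.5508, -0.0546, 0.291]
orientation: [0.7, -0.09, 0.702, 0.091]
ft_force: [-0.1, 0.2, 0.0]
width: 0.092
```

Request:
{"method": "carry_out", "body": {"motion": [{"dx": 0, "dy": 0, "dz": 0, "ax": 7, "ay": 0, "az": 0, "jaw": 0.0918}, {"dx": 0, "dy": 0, "dz": 0, "ax": 7, "ay": 0, "az": 0, "jaw": 0.0918}, {"dx": 0, "dy": 0, "dz": 0, "ax": 6, "ay": 0, "az": 0, "jaw": 0.0918}, {"dx": 0, "dy": -0.03, "dz": 0, "ax": 0, "ay": 0, "az": 0, "jaw": 0.0918}, {"dx": 0, "dy": -0.03, "dz": 0, "ax": 0, "ay": 0, "az": 0, "jaw": 0.0918}, {"dx": 0, "dy": -0.03, "dz": 0, "ax": 0, "ay": 0, "az": 0, "jaw": 0.0918}, {"dx": 0, "dy": 0, "dz": 0, "ax": 0, "ay": 0, "az": 0, "jaw": 0.0918}]}}

```text
time_s: 6.72
position: [0.5427, -0.1486, 0.2911]
orientation: [0.706, 0.032, 0.707, -0.032]
ft_force: [0.1, -0.1, -0.0]
width: 0.0917
```

```bash
cat > m3.py <<'E'
from h import *
import pickle,sys
st=read_state();print(np.round(st["position"],3),np.round(st["qpos"],2))
t=grab_frame("top");s=grab_frame("scene");pickle.dump((s,t),open(sys.argv[1]+".pkl","wb"))
def pts(f,x0,y0,x1,y1):
    im=f["pixels"].astype(int);r,g,b=im[...,0],im[...,1],im[...,2];m=(r>50)&(r>1.8*g)
    k=np.zeros(m.shape,np.uint8);k[y0:y1,x0:x1]=m[y0:y1,x0:x1];n,l,st,c=cv2.connectedComponentsWithStats(k)
    return [np.argwhere(l==i)[:,::-1] for i in range(1,n) if st[i,4]>30]
for P in pts(t,130,160,362,260):
    w=atz(t,P,.028)[:,:2];print("red",len(P),P.mean(0),cv2.minAreaRect((w*1000).astype(np.float32)))
plan([.5298,-.134,.25],-5)
E
python3 m3.py f2
```

```text
[ 0.543 -0.149  0.291] [-0.4   0.52  1.57 -0.    1.05 -0.31]
red 44 [299.79545455 188.81818182] ((536.4983520507812, -107.10358428955078), (13.721498489379883, 27.532320022583008), 88.70968627929688)
turn [-0.13 -0.15 -0.07] shift now-axes [ 41.2   9.9 -13.9] target-axes [ 41.1  10.  -14. ] q6 -0.31
```

Request:
{"method": "carry_out", "body": {"motion": [{"dx": 0, "dy": 0.04, "dz": 0, "ax": 0, "ay": 0, "az": 0, "jaw": 0.0918}, {"dx": 0, "dy": 0.04, "dz": 0, "ax": 0, "ay": 0, "az": 0, "jaw": 0.0918}, {"dx": 0, "dy": 0.04, "dz": 0, "ax": 0, "ay": 0, "az": 0, "jaw": 0.0918}, {"dx": 0, "dy": 0.04, "dz": 0, "ax": 0, "ay": 0, "az": 0, "jaw": 0.0918}, {"dx": 0, "dy": 0.04, "dz": 0, "ax": 0, "ay": 0, "az": 0, "jaw": 0.0918}, {"dx": 0, "dy": 0, "dz": 0, "ax": 0, "ay": 0, "az": 0, "jaw": 0.0918}]}}

```text
time_s: 7.32
position: [0.56, 0.0625, 0.292]
orientation: [0.706, 0.029, 0.707, -0.027]
ft_force: [0.2, -0.0, 0.3]
width: 0.0921
```

```bash
python3 m3.py f3; python3 -c "
from h import *
import pickle
s,t=pickle.load(open('f3.pkl','rb'));save(t,'p7.png',(230,130,390,250),5)"
```

```text
[0.56  0.063 0.292] [-0.03  0.52  1.57  0.    1.05  0.05]
red 371 [308.96765499 192.48247978] ((529.2786865234375, -130.31211853027344), (65.93389892578125, 41.151973724365234), 88.71490478515625)
turn [ 0.3  -0.09  0.  ] shift now-axes [  42.  -193.6  -14.5] target-axes [  42.  -193.6  -13.5] q6 0.05
```

View pics/p7.png

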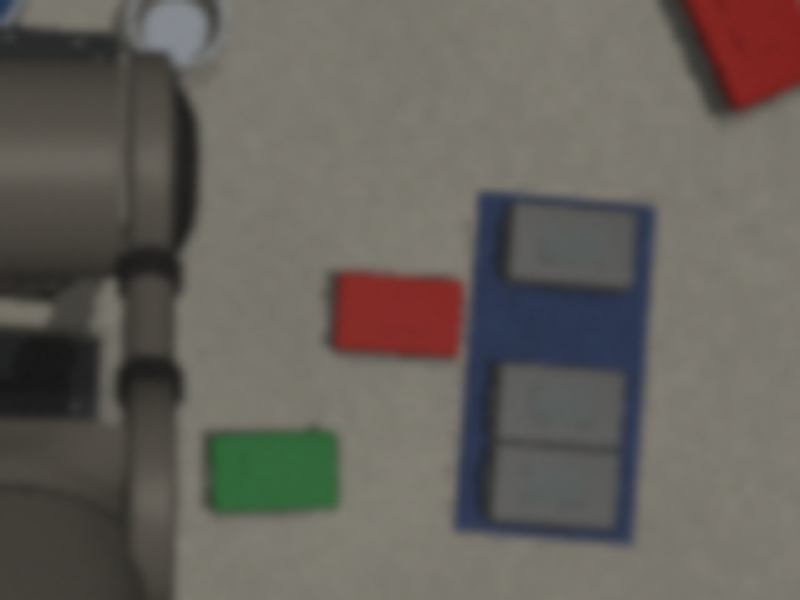

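Picture 7 shows the red case (529, −131 mm) clear of the row by about 24 mm. The greys are in place and the green case is untouched. I'll grip it across the width near its rear end.

```bash
python3 -c "
from h import *
plan([.5277,-.151,.184],-4.7)"
```

```text
turn [-0.   -0.09 -0.  ] shift now-axes [ 108.  -210.7  -15.1] target-axes [ 108.  -210.7  -15.2] q6 0.05
```

Request:
{"method": "carry_out", "body": {"motion": [{"dx": 0, "dy": -0.035, "dz": -0.0025, "ax": 0, "ay": 0, "az": 0, "jaw": 0.0918}, {"dx": 0, "dy": -0.035, "dz": -0.0025, "ax": 0, "ay": 0, "az": 0, "jaw": 0.0918}, {"dx": 0, "dy": -0.035, "dz": -0.0025, "ax": 0, "ay": 0, "az": 0, "jaw": 0.0918}, {"dx": 0, "dy": -0.035, "dz": -0.0025, "ax": 0, "ay": 0, "az": 0, "jaw": 0.0918}, {"dx": 0, "dy": -0.035, "dz": -0.0025, "ax": 0, "ay": 0, "az": 0, "jaw": 0.0918}, {"dx": 0, "dy": -0.0355, "dz": -0.0025, "ax": 0, "ay": 0, "az": 0, "jaw": 0.0918}, {"dx": 0.03, "dy": 0, "dz": 0, "ax": 0, "ay": 0, "az": 0, "jaw": 0.0918}, {"dx": 0.03, "dy": 0, "dz": 0, "ax": 0, "ay": 0, "az": 0, "jaw": 0.0918}, {"dx": 0, "dy": 0, "dz": 0, "ax": 0, "ay": 0, "az": 0, "jaw": 0.0918}, {"dx": 0, "dy": 0, "dz": 0, "ax": 0, "ay": 0, "az": 0, "jaw": 0.0918}]}}

```text
time_s: 8.25
position: [0.5266, -0.1538, 0.2315]
orientation: [0.705, 0.032, 0.708, -0.031]
ft_force: [0.2, -0.2, 0.4]
width: 0.0918
```

```bash
python3 -c "
from h import *
plan([.5277,-.151,.184],-4.7)"
```

```text
turn [-0.35 -0.24 -0.09] shift now-axes [47.5  2.8  1.1] target-axes [47.5  2.9  0.9] q6 -0.34
```

Request:
{"method": "carry_out", "body": {"motion": [{"dx": 0.02, "dy": 0.0028, "dz": 0.001, "ax": 0, "ay": 0, "az": 0, "jaw": 0.0918}, {"dx": 0.015, "dy": 0, "dz": 0, "ax": 0, "ay": 0, "az": 0, "jaw": 0.0918}, {"dx": 0.008, "dy": 0, "dz": 0, "ax": 0, "ay": 0, "az": 0, "jaw": 0.0918}, {"dx": 0.004, "dy": 0, "dz": 0, "ax": 0, "ay": 0, "az": 0, "jaw": 0.0918}, {"dx": 0, "dy": 0, "dz": 0, "ax": 0, "ay": 0, "az": 0, "jaw": 0.06}, {"dx": 0, "dy": 0, "dz": 0, "ax": 0, "ay": 0, "az": 0, "jaw": 0.05}, {"dx": 0, "dy": 0, "dz": 0, "ax": 0, "ay": 0, "az": 0, "jaw": 0.03}, {"dx": 0, "dy": 0, "dz": 0, "ax": 0, "ay": 0, "az": 0, "jaw": 0.03}, {"dx": 0, "dy": 0, "dz": 0, "ax": 0, "ay": 0, "az": 0, "jaw": 0.03}, {"dx": 0, "dy": 0, "dz": 0, "ax": 0, "ay": 0, "az": 0, "jaw": 0.03}]}}

```text
time_s: 9.08
position: [0.5289, -0.1505, 0.1861]
orientation: [0.707, 0.031, 0.706, -0.031]
ft_force: [0.1, 0.1, -0.3]
width: 0.0566
```

Request:
{"method": "carry_out", "body": {"motion": [{"dx": 0, "dy": 0, "dz": 0, "ax": 0, "ay": 0, "az": 0, "jaw": 0.03}, {"dx": 0, "dy": 0, "dz": 0, "ax": 0, "ay": 0, "az": 0, "jaw": 0.03}]}}

```text
time_s: 9.25
position: [0.5288, -0.1504, 0.1858]
orientation: [0.706, 0.031, 0.706, -0.031]
ft_force: [-0.1, -0.4, 1.4]
width: 0.0436
```

```bash
python3 -c "
from h import *
print(read_state()['position'],read_state()['width'])
plan([.5359,.162,.230],-22)"
```

```text
[ 0.52881213 -0.15042594  0.18581198] 0.043638897198155925
turn [ 1.703e+01  1.000e-02 -0.000e+00] shift now-axes [-44.2 311.9 -20. ] target-axes [ -44.2  292.3 -110.5] q6 -0.33
```

Request:
{"method": "carry_out", "body": {"motion": [{"dx": -0.02, "dy": 0, "dz": 0, "ax": 0, "ay": 0, "az": 0, "jaw": 0.03}, {"dx": -0.024, "dy": 0, "dz": 0, "ax": 0, "ay": 0, "az": 0, "jaw": 0.03}, {"dx": 0, "dy": 0.02, "dz": -0.002, "ax": 0, "ay": 0, "az": 0, "jaw": 0.03}, {"dx": 0, "dy": 0.036, "dz": -0.002, "ax": 0, "ay": 0, "az": 0, "jaw": 0.03}, {"dx": 0, "dy": 0.036, "dz": -0.002, "ax": 0, "ay": 0, "az": 0, "jaw": 0.03}, {"dx": 0, "dy": 0.036, "dz": -0.002, "ax": 0, "ay": 0, "az": 0, "jaw": 0.03}, {"dx": 0, "dy": 0.036, "dz": -0.002, "ax": 0, "ay": 0, "az": 0, "jaw": 0.03}, {"dx": 0, "dy": 0.036, "dz": -0.003, "ax": 0, "ay": 0, "az": 0, "jaw": 0.03}, {"dx": 0, "dy": 0.036, "dz": -0.003, "ax": 0, "ay": 0, "az": 0, "jaw": 0.03}, {"dx": 0, "dy": 0.03, "dz": -0.002, "ax": 0, "ay": 0, "az": 0, "jaw": 0.03}]}}

```text
time_s: 10.08
position: [0.5333, 0.1184, 0.2296]
orientation: [0.706, 0.03, 0.707, -0.03]
ft_force: [0.1, -0.7, -0.7]
width: 0.0441
```

Request:
{"method": "carry_out", "body": {"motion": [{"dx": 0, "dy": 0, "dz": 0, "ax": 5.7, "ay": 0, "az": 0, "jaw": 0.03}, {"dx": 0, "dy": 0, "dz": 0, "ax": 5.7, "ay": 0, "az": 0, "jaw": 0.03}, {"dx": 0, "dy": 0, "dz": 0, "ax": 5.6, "ay": 0, "az": 0, "jaw": 0.03}, {"dx": 0, "dy": 0, "dz": 0, "ax": 0, "ay": 0, "az": 0, "jaw": 0.03}, {"dx": 0, "dy": 0, "dz": 0, "ax": 0, "ay": 0, "az": 0, "jaw": 0.03}]}}

```text
time_s: 10.5
position: [0.5338, 0.1161, 0.2296]
orientation: [0.694, 0.134, 0.694, -0.134]
ft_force: [0.7, -0.4, -1.2]
width: 0.0438
```

```bash
python3 - <<'E'
from h import *
import pickle
plan([.5359,.162,.186],-22)
t=grab_frame("top");s=grab_frame("scene");pickle.dump((s,t),open("f4.pkl","wb"))
a=cv2.resize(t["pixels"][145:225,125:235,::-1],None,fx=3.6,fy=3.6,interpolation=2);b=cv2.resize(s["pixels"][190:290,245:355,::-1],None,fx=3.6,fy=3.6,interpolation=2)
a=cv2.copyMakeBorder(a,0,b.shape[0]-a.shape[0],0,0,0)
cv2.imwrite("pics/p8.png",cv2.convertScaleAbs(np.hstack([a,b]),alpha=1.4))
E
```

```text
turn [ 0.21 -0.02  0.01] shift now-axes [ 43.6  43.4 -15. ] target-axes [ 43.6  43.3 -15.2] q6 0.45
```

View pics/p8.png

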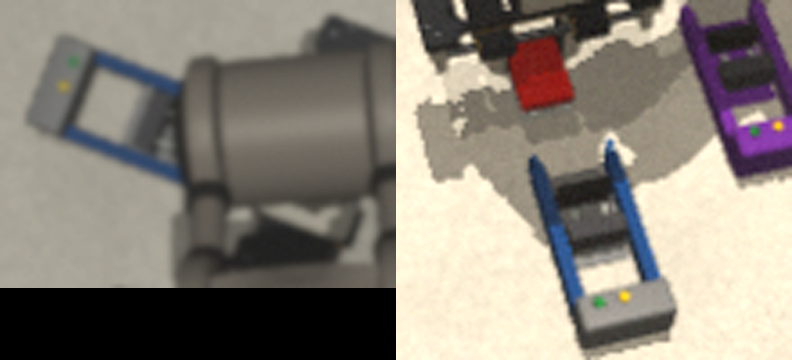

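Request:
{"method": "carry_out", "body": {"motion": [{"dx": 0, "dy": 0, "dz": -0.0075, "ax": 0.1, "ay": 0, "az": 0, "jaw": 0.03}, {"dx": 0, "dy": 0, "dz": -0.0075, "ax": 0.1, "ay": 0, "az": 0, "jaw": 0.03}, {"dx": 0.02, "dy": 0, "dz": 0, "ax": 0, "ay": 0, "az": 0, "jaw": 0.03}, {"dx": 0.015, "dy": 0, "dz": 0, "ax": 0, "ay": 0, "az": 0, "jaw": 0.03}, {"dx": 0.0075, "dy": 0.01, "dz": 0, "ax": 0, "ay": 0, "az": 0, "jaw": 0.03}, {"dx": 0, "dy": 0.005, "dz": 0, "ax": 0, "ay": 0, "az": 0, "jaw": 0.03}, {"dx": 0, "dy": 0, "dz": 0, "ax": 0, "ay": 0, "az": 0, "jaw": 0.03}]}}

```text
time_s: 11.18
position: [0.5259, 0.1369, 0.1873]
orientation: [0.694, 0.136, 0.694, -0.135]
ft_force: [0.0, -1.1, -1.8]
width: 0.0438
```

```bash
python3 - <<'E'
from h import *
import pickle
plan([.5359,.162,.186],-22)
s=grab_frame("scene");pickle.dump(s,open("f5.pkl","wb"))
save(s,"p9.png",(265,195,340,285),6)
# expected lid corner pixels for the held case, and dock mouth corners of the bay
p,M,_=tool();c=p[:2]+.02*M[:2,1];u=M[:2,1];v=M[:2,2]
print("case",proj(s,[np.r_[c+a*u+b*v,.028] for a in(.035,) for b in(-.022,.022)])-[265,195])
m=np.array([.549,.1945]);a=np.radians(68);U=np.array([np.cos(a),np.sin(a)]);V=np.array([-U[1],U[0]])
print("walls inner z24 at x=10,120",(proj(s,[np.r_[m+x*U+b*V,.024] for x in(.01,.12) for b in(-.025,.025)])-[265,195])*6)
E
```

```text
turn [-0.11  0.01 -0.03] shift now-axes [ 1.3 27.1 -0.2] target-axes [ 1.3 27.1 -0.1] q6 0.5
case [[34.70347612 32.52166079]
 [20.33263837 35.66384966]]
walls inner z24 at x=10,120 [[125.95121837 249.7395623 ]
 [224.31984265 227.85606885]
 [189.82788121 453.89270563]
 [292.83034611 429.59915858]]
```

View pics/p9.png

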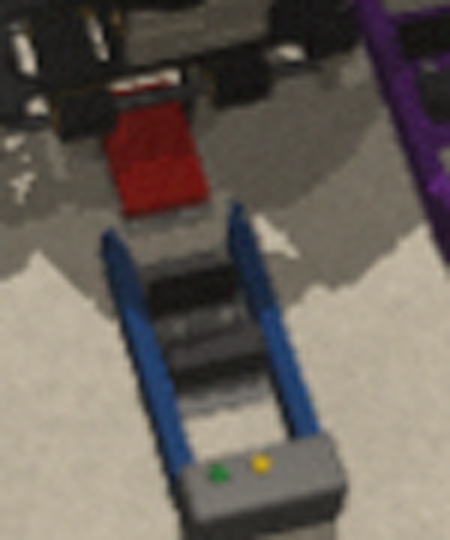

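Picture 9 shows the held case lined up with the bay. Its leading corners are at (123,213) and (208,190), and the inner walls are at about (142,300) and (249,300), so the gaps are near equal. I'll slide it in.

Request:
{"method": "carry_out", "body": {"motion": [{"dx": 0, "dy": 0.004, "dz": 0, "ax": 0, "ay": 0, "az": 0, "jaw": 0.03}, {"dx": 0, "dy": 0.004, "dz": 0, "ax": 0, "ay": 0, "az": 0, "jaw": 0.03}, {"dx": 0, "dy": 0.004, "dz": 0, "ax": 0, "ay": 0, "az": 0, "jaw": 0.03}, {"dx": 0, "dy": 0.004, "dz": 0, "ax": 0, "ay": 0, "az": 0, "jaw": 0.03}, {"dx": 0, "dy": 0.004, "dz": 0, "ax": 0, "ay": 0, "az": 0, "jaw": 0.03}, {"dx": 0, "dy": 0.003, "dz": 0, "ax": 0, "ay": 0, "az": 0, "jaw": 0.03}, {"dx": 0, "dy": 0, "dz": 0, "ax": 0, "ay": 0, "az": 0, "jaw": 0.03}]}}

```text
time_s: 11.82
position: [0.5345, 0.1575, 0.1873]
orientation: [0.694, 0.136, 0.694, -0.136]
ft_force: [-0.0, 0.0, -0.4]
width: 0.0437
```

```bash
python3 -c "
from h import *
plan([.5359,.162,.186],-22)"
```

```text
turn [-0.14  0.02 -0.02] shift now-axes [ 1.3  4.7 -0.4] target-axes [ 1.3  4.7 -0.4] q6 0.54
```

Request:
{"method": "carry_out", "body": {"motion": [{"dx": 0.0014, "dy": 0, "dz": 0, "ax": 0, "ay": 0, "az": 0, "jaw": 0.03}, {"dx": 0, "dy": 0, "dz": 0, "ax": 0, "ay": 0, "az": 0, "jaw": 0.058}, {"dx": 0, "dy": 0, "dz": 0, "ax": 0, "ay": 0, "az": 0, "jaw": 0.062}, {"dx": 0, "dy": 0, "dz": 0, "ax": 0, "ay": 0, "az": 0, "jaw": 0.066}, {"dx": 0, "dy": 0, "dz": 0, "ax": 0, "ay": 0, "az": 0, "jaw": 0.066}, {"dx": 0, "dy": 0, "dz": 0, "ax": 0, "ay": 0, "az": 0, "jaw": 0.066}]}}

```text
time_s: 12.32
position: [0.5343, 0.1568, 0.1859]
orientation: [0.694, 0.136, 0.694, -0.136]
ft_force: [0.4, -0.8, 0.2]
width: 0.0656
```

Request:
{"method": "carry_out", "body": {"motion": [{"dx": -0.02, "dy": 0, "dz": 0, "ax": 0, "ay": 0, "az": 0, "jaw": 0.066}, {"dx": -0.02, "dy": 0, "dz": 0, "ax": 0, "ay": 0, "az": 0, "jaw": 0.066}, {"dx": -0.01, "dy": -0.015, "dz": 0, "ax": 0, "ay": 0, "az": 0, "jaw": 0}, {"dx": 0, "dy": -0.015, "dz": 0, "ax": 0, "ay": 0, "az": 0, "jaw": 0}, {"dx": 0, "dy": -0.015, "dz": 0, "ax": 0, "ay": 0, "az": 0, "jaw": 0}, {"dx": 0, "dy": 0, "dz": 0, "ax": 0, "ay": 0, "az": 0, "jaw": 0}, {"dx": 0, "dy": 0, "dz": 0, "ax": 0, "ay": 0, "az": 0, "jaw": 0}, {"dx": 0, "dy": 0, "dz": 0, "ax": 0, "ay": 0, "az": 0, "jaw": 0}, {"dx": 0, "dy": 0, "dz": 0, "ax": 0, "ay": 0, "az": 0, "jaw": 0}, {"dx": 0, "dy": 0, "dz": 0, "ax": 0, "ay": 0, "az": 0, "jaw": 0}]}}

```text
time_s: 13.15
position: [0.5175, 0.1158, 0.2357]
orientation: [0.694, 0.136, 0.694, -0.136]
ft_force: [-0.3, -0.2, -0.5]
width: 0.0172
```

```bash
python3 - <<'E'
from h import *
print(read_state()["width"])
plan(np.r_[np.array([.549,.1945])-.095*np.array([.3746,.9272]),.184],-22)
s=grab_frame("scene");save(s,"p10.png",(265,195,340,285),6)
E
```

```text
0.017164361105599952
turn [-0.13 -0.   -0.01] shift now-axes [ 51.7 -10.3  -0.3] target-axes [ 51.7 -10.3  -0.3] q6 0.46
```

View pics/p10.png

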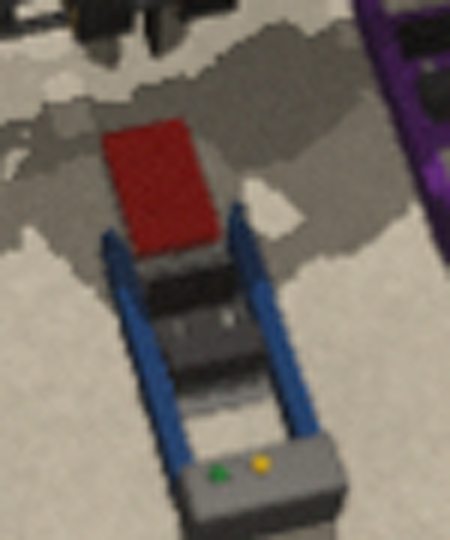

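Request:
{"method": "carry_out", "body": {"motion": [{"dx": 0.015, "dy": 0, "dz": 0, "ax": 0, "ay": 0, "az": 0, "jaw": 0}, {"dx": 0.015, "dy": 0, "dz": 0, "ax": 0, "ay": 0, "az": 0, "jaw": 0}, {"dx": 0.012, "dy": 0, "dz": 0, "ax": 0, "ay": 0, "az": 0, "jaw": 0}, {"dx": 0.008, "dy": 0, "dz": 0, "ax": 0, "ay": 0, "az": 0, "jaw": 0}, {"dx": 0, "dy": 0, "dz": 0, "ax": 0, "ay": 0, "az": 0, "jaw": 0}, {"dx": 0, "dy": 0, "dz": 0, "ax": 0, "ay": 0, "az": 0, "jaw": 0}, {"dx": 0, "dy": 0, "dz": 0, "ax": 0, "ay": 0, "az": 0, "jaw": 0}]}}

```text
time_s: 13.78
position: [0.5177, 0.1154, 0.1864]
orientation: [0.694, 0.136, 0.694, -0.136]
ft_force: [-0.6, -0.5, 0.6]
width: 0.0005
```

Request:
{"method": "carry_out", "body": {"motion": [{"dx": 0, "dy": 0.004, "dz": 0, "ax": 0, "ay": 0, "az": 0, "jaw": 0}, {"dx": 0, "dy": 0.004, "dz": 0, "ax": 0, "ay": 0, "az": 0, "jaw": 0}, {"dx": 0, "dy": 0.003, "dz": 0, "ax": 0, "ay": 0, "az": 0, "jaw": 0}, {"dx": 0, "dy": 0.003, "dz": 0, "ax": 0, "ay": 0, "az": 0, "jaw": 0}, {"dx": 0, "dy": 0.002, "dz": 0, "ax": 0, "ay": 0, "az": 0, "jaw": 0}, {"dx": 0, "dy": 0.002, "dz": 0, "ax": 0, "ay": 0, "az": 0, "jaw": 0}]}}

```text
time_s: 14.28
position: [0.5242, 0.1322, 0.1859]
orientation: [0.694, 0.136, 0.694, -0.136]
ft_force: [-1.3, -0.7, -0.4]
width: 0.0002
```

Request:
{"method": "carry_out", "body": {"motion": [{"dx": 0, "dy": 0.002, "dz": 0, "ax": 0, "ay": 0, "az": 0, "jaw": 0}, {"dx": 0, "dy": 0.002, "dz": 0, "ax": 0, "ay": 0, "az": 0, "jaw": 0}, {"dx": 0, "dy": 0.002, "dz": 0, "ax": 0, "ay": 0, "az": 0, "jaw": 0}, {"dx": 0, "dy": 0, "dz": 0, "ax": 0, "ay": 0, "az": 0, "jaw": 0}]}}

```text
time_s: 14.62
position: [0.5265, 0.1378, 0.1858]
orientation: [0.694, 0.136, 0.694, -0.136]
ft_force: [-0.1, -0.1, -0.6]
width: 0.0006
```

Request:
{"method": "carry_out", "body": {"motion": [{"dx": 0, "dy": 0.002, "dz": 0, "ax": 0, "ay": 0, "az": 0, "jaw": 0}, {"dx": 0, "dy": 0.002, "dz": 0, "ax": 0, "ay": 0, "az": 0, "jaw": 0}, {"dx": 0, "dy": 0.002, "dz": 0, "ax": 0, "ay": 0, "az": 0, "jaw": 0}, {"dx": 0, "dy": 0, "dz": 0, "ax": 0, "ay": 0, "az": 0, "jaw": 0}]}}

```text
time_s: 14.95
position: [0.5288, 0.1434, 0.1858]
orientation: [0.694, 0.136, 0.694, -0.136]
ft_force: [0.5, -0.2, -0.6]
width: 0.0006
```

Request:
{"method": "carry_out", "body": {"motion": [{"dx": 0, "dy": 0.001, "dz": 0, "ax": 0, "ay": 0, "az": 0, "jaw": 0}, {"dx": 0, "dy": 0.001, "dz": 0, "ax": 0, "ay": 0, "az": 0, "jaw": 0}, {"dx": 0, "dy": 0.001, "dz": 0, "ax": 0, "ay": 0, "az": 0, "jaw": 0}, {"dx": 0, "dy": 0, "dz": 0, "ax": 0, "ay": 0, "az": 0, "jaw": 0}]}}

```text
time_s: 15.28
position: [0.5298, 0.1457, 0.1858]
orientation: [0.694, 0.136, 0.694, -0.136]
ft_force: [-0.8, -2.7, 1.6]
width: 0.0
```

Request:
{"method": "carry_out", "body": {"motion": [{"dx": 0, "dy": 0.001, "dz": 0, "ax": 0, "ay": 0, "az": 0, "jaw": 0}, {"dx": 0, "dy": 0, "dz": 0, "ax": 0, "ay": 0, "az": 0, "jaw": 0}]}}

```text
time_s: 15.45
position: [0.5301, 0.1464, 0.1858]
orientation: [0.694, 0.136, 0.694, -0.136]
ft_force: [-1.0, -4.4, 1.3]
width: 0.0005
```

Request:
{"method": "carry_out", "body": {"motion": [{"dx": 0, "dy": 0.001, "dz": 0, "ax": 0, "ay": 0, "az": 0, "jaw": 0}, {"dx": 0, "dy": 0, "dz": 0, "ax": 0, "ay": 0, "az": 0, "jaw": 0}]}}

```text
time_s: 15.62
position: [0.5304, 0.1472, 0.1858]
orientation: [0.694, 0.136, 0.694, -0.136]
ft_force: [-2.0, -6.5, 1.7]
width: 0.0
```

Request:
{"method": "carry_out", "body": {"motion": [{"dx": 0, "dy": 0.001, "dz": 0, "ax": 0, "ay": 0, "az": 0, "jaw": 0}, {"dx": 0, "dy": 0.0005, "dz": 0, "ax": 0, "ay": 0, "az": 0, "jaw": 0}, {"dx": 0, "dy": 0, "dz": 0, "ax": 0, "ay": 0, "az": 0, "jaw": 0}, {"dx": 0, "dy": 0, "dz": 0, "ax": 0, "ay": 0, "az": 0, "jaw": 0}]}}

```text
time_s: 15.95
position: [0.5308, 0.1482, 0.1858]
orientation: [0.694, 0.135, 0.694, -0.136]
ft_force: [-2.6, -7.8, 2.5]
width: 0.0002
```

Request:
{"method": "carry_out", "body": {"motion": [{"dx": 0, "dy": 0, "dz": 0, "ax": 0, "ay": 0, "az": 0, "jaw": 0}]}}

```text
time_s: 16.03
position: [0.5308, 0.1482, 0.1858]
orientation: [0.694, 0.135, 0.694, -0.136]
ft_force: [-1.5, -9.0, 2.3]
width: 0.0005
```

Request:
{"method": "carry_out", "body": {"motion": [{"dx": 0, "dy": 0, "dz": 0, "ax": 0, "ay": 0, "az": 0, "jaw": 0}]}}

```text
time_s: 16.12
position: [0.5308, 0.1482, 0.1858]
orientation: [0.694, 0.135, 0.694, -0.136]
ft_force: [-2.7, -8.2, 2.2]
width: 0.0006
```

Request:
{"method": "carry_out", "body": {"motion": [{"dx": 0, "dy": 0.0008, "dz": 0, "ax": 0, "ay": 0, "az": 0, "jaw": 0}, {"dx": 0, "dy": 0, "dz": 0, "ax": 0, "ay": 0, "az": 0, "jaw": 0}, {"dx": 0, "dy": 0, "dz": 0, "ax": 0, "ay": 0, "az": 0, "jaw": 0}, {"dx": 0, "dy": 0, "dz": 0, "ax": 0, "ay": 0, "az": 0, "jaw": 0}]}}

```text
time_s: 16.45
position: [0.5311, 0.1488, 0.1858]
orientation: [0.693, 0.135, 0.694, -0.137]
ft_force: [-2.0, -9.0, 3.0]
width: 0.0003
```

Request:
{"method": "carry_out", "body": {"motion": [{"dx": 0, "dy": 0, "dz": 0, "ax": 0, "ay": 0, "az": 0, "jaw": 0}, {"dx": 0, "dy": 0, "dz": 0, "ax": 0, "ay": 0, "az": 0, "jaw": 0}]}}

```text
time_s: 16.62
position: [0.5311, 0.1488, 0.1858]
orientation: [0.693, 0.135, 0.694, -0.137]
ft_force: [-2.5, -9.8, 3.2]
width: -0.0002
```

Request:
{"method": "carry_out", "body": {"motion": [{"dx": 0, "dy": 0, "dz": 0, "ax": 0, "ay": 0, "az": 0, "jaw": 0}, {"dx": 0, "dy": 0, "dz": 0, "ax": 0, "ay": 0, "az": 0, "jaw": 0}]}}

```text
time_s: 16.78
position: [0.5311, 0.1488, 0.1858]
orientation: [0.693, 0.135, 0.694, -0.137]
ft_force: [-2.9, -11.2, 4.8]
width: 0.0004
```

Request:
{"method": "carry_out", "body": {"motion": [{"dx": 0, "dy": 0, "dz": 0, "ax": 0, "ay": 0, "az": 0, "jaw": 0}, {"dx": 0, "dy": 0, "dz": 0, "ax": 0, "ay": 0, "az": 0, "jaw": 0}, {"dx": 0, "dy": 0, "dz": 0, "ax": 0, "ay": 0, "az": 0, "jaw": 0}, {"dx": 0, "dy": 0, "dz": 0, "ax": 0, "ay": 0, "az": 0, "jaw": 0}, {"dx": 0, "dy": 0, "dz": 0, "ax": 0, "ay": 0, "az": 0, "jaw": 0}]}}

```text
time_s: 17.2
position: [0.5311, 0.1487, 0.1858]
orientation: [0.693, 0.135, 0.694, -0.137]
ft_force: [-2.1, -9.6, 2.9]
width: 0.0007
```

Request:
{"method": "carry_out", "body": {"motion": [{"dx": 0, "dy": 0, "dz": 0, "ax": 0, "ay": 0, "az": 0, "jaw": 0}, {"dx": 0, "dy": 0, "dz": 0, "ax": 0, "ay": 0, "az": 0, "jaw": 0}, {"dx": 0, "dy": 0, "dz": 0, "ax": 0, "ay": 0, "az": 0, "jaw": 0}, {"dx": 0, "dy": 0, "dz": 0, "ax": 0, "ay": 0, "az": 0, "jaw": 0}, {"dx": 0, "dy": 0, "dz": 0, "ax": 0, "ay": 0, "az": 0, "jaw": 0}, {"dx": 0, "dy": 0, "dz": 0, "ax": 0, "ay": 0, "az": 0, "jaw": 0}]}}

```text
time_s: 17.7
position: [0.5311, 0.1487, 0.1859]
orientation: [0.694, 0.135, 0.694, -0.137]
ft_force: [-2.7, -10.0, 3.0]
width: 0.0
```

Request:
{"method": "carry_out", "body": {"motion": [{"dx": 0, "dy": 0, "dz": 0, "ax": 0, "ay": 0, "az": 0, "jaw": 0}, {"dx": 0, "dy": 0, "dz": 0, "ax": 0, "ay": 0, "az": 0, "jaw": 0}]}}

```text
time_s: 17.87
position: [0.5311, 0.1487, 0.1858]
orientation: [0.693, 0.135, 0.694, -0.137]
ft_force: [-3.7, -9.4, 3.9]
width: 0.0003
```

Request:
{"method": "carry_out", "body": {"motion": [{"dx": 0, "dy": 0, "dz": 0, "ax": 0, "ay": 0, "az": 0, "jaw": 0}, {"dx": 0, "dy": 0, "dz": 0, "ax": 0, "ay": 0, "az": 0, "jaw": 0}, {"dx": 0, "dy": 0, "dz": 0, "ax": 0, "ay": 0, "az": 0, "jaw": 0}]}}

```text
time_s: 18.12
position: [0.5311, 0.1487, 0.1858]
orientation: [0.693, 0.135, 0.694, -0.137]
ft_force: [-3.4, -9.5, 3.1]
width: 0.0005
```

Request:
{"method": "carry_out", "body": {"motion": [{"dx": 0, "dy": -0.001, "dz": 0, "ax": 0, "ay": 0, "az": 0, "jaw": 0}, {"dx": 0, "dy": -0.001, "dz": 0, "ax": 0, "ay": 0, "az": 0, "jaw": 0}, {"dx": 0, "dy": -0.001, "dz": 0, "ax": 0, "ay": 0, "az": 0, "jaw": 0}, {"dx": 0, "dy": -0.001, "dz": 0, "ax": 0, "ay": 0, "az": 0, "jaw": 0}, {"dx": 0, "dy": -0.001, "dz": 0, "ax": 0, "ay": 0, "az": 0, "jaw": 0}, {"dx": 0, "dy": -0.002, "dz": 0, "ax": 0, "ay": 0, "az": 0, "jaw": 0}, {"dx": 0, "dy": -0.003, "dz": 0, "ax": 0, "ay": 0, "az": 0, "jaw": 0}, {"dx": 0, "dy": -0.006, "dz": 0, "ax": 0, "ay": 0, "az": 0, "jaw": 0}, {"dx": 0, "dy": -0.01, "dz": 0, "ax": 0, "ay": 0, "az": 0, "jaw": 0}, {"dx": 0, "dy": -0.01, "dz": 0, "ax": 0, "ay": 0, "az": 0, "jaw": 0}]}}

```text
time_s: 18.95
position: [0.5174, 0.1158, 0.1858]
orientation: [0.694, 0.136, 0.694, -0.136]
ft_force: [0.9, 0.2, -0.4]
width: 0.0005
```

Request:
{"method": "carry_out", "body": {"motion": [{"dx": -0.03, "dy": 0, "dz": 0, "ax": 0, "ay": 0, "az": 0, "jaw": 0}, {"dx": -0.03, "dy": 0, "dz": 0, "ax": 0, "ay": 0, "az": 0, "jaw": 0}, {"dx": -0.03, "dy": 0, "dz": 0, "ax": 0, "ay": 0, "az": 0, "jaw": 0}, {"dx": 0, "dy": -0.03, "dz": 0, "ax": 0, "ay": 0, "az": 0, "jaw": 0}, {"dx": 0, "dy": -0.03, "dz": 0, "ax": 0, "ay": 0, "az": 0, "jaw": 0}, {"dx": 0, "dy": -0.03, "dz": 0, "ax": 0, "ay": 0, "az": 0, "jaw": 0}, {"dx": 0, "dy": -0.03, "dz": 0, "ax": 0, "ay": 0, "az": 0, "jaw": 0}, {"dx": 0, "dy": 0, "dz": 0, "ax": 0, "ay": 0, "az": 0, "jaw": 0}, {"dx": 0, "dy": 0, "dz": 0, "ax": 0, "ay": 0, "az": 0, "jaw": 0}]}}

```text
time_s: 19.7
position: [0.4718, 0.0036, 0.276]
orientation: [0.694, 0.137, 0.694, -0.137]
ft_force: [0.3, -0.4, -0.1]
width: 0.0002
```

```bash
python3 m3.py f6; python3 - <<'E'
from h import *
import pickle
s,t=pickle.load(open("f6.pkl","rb"))
a=cv2.resize(t["pixels"][150:240,130:230,::-1],None,fx=4,fy=4,interpolation=2);b=cv2.resize(s["pixels"][200:290,250:350,::-1],None,fx=4,fy=4,interpolation=2)
cv2.imwrite("pics/p11.png",cv2.convertScaleAbs(np.hstack([a,b]),alpha=1.4))
E
```

```text
[0.472 0.004 0.276] [-0.16  0.4   1.84  0.    0.9   0.24]
red 392 [192.07653061 187.86479592] ((547.2392578125, 189.10723876953125), (70.67215728759766, 43.74437713623047), 67.74520874023438)
turn [-17.22   0.02  -0.02] shift now-axes [  25.9 -107.1  105.6] target-axes [  25.9 -133.6   69.2] q6 0.24
```

View pics/p11.png

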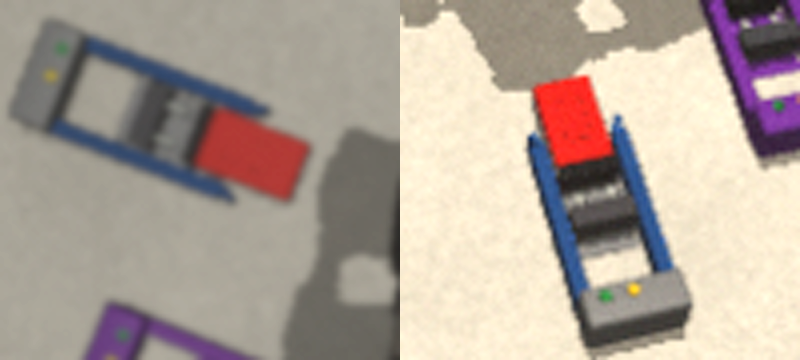

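```bash
python3 - <<'E'
from h import *
import pickle
a=pickle.load(open("f0.pkl","rb"))[1]["pixels"];b=grab_frame("top")["pixels"]
d=np.abs(a.astype(int)-b).max(2)
for n,(x0,y0,x1,y1) in dict(row=(318,162,365,242),mug=(60,180,112,222),otosc=(400,170,435,232),tin=(208,112,240,142),pot=(250,122,278,148)).items():
    m=d[y0:y1,x0:x1]>40;print(n,m.sum(),(np.argwhere(m).min(0)+[y0,x0],np.argwhere(m).max(0)+[y0,x0]) if m.any() else "")
print(read_state()["time_s"]);print(ticket.hand_in())
E
```

```text
row 382 (array([187, 329]), array([202, 355]))
mug 0 
otosc 0 
tin 0 
pot 0 
19.85
the job is handed in; nothing more can be done
None
```

The red case is in the dock's bay, lying flat and released, and the job was handed in at 19.9 s of robot time with the gripper clear.

- **Clearing the row:** I pushed the red case endways about 90 mm, flat on the desk. The picture afterwards showed its near end roughly 24 mm past its neighbours' ends.
- **Carrying:** I gripped it across its width, carried it to the blue dock with the grey housing, and set its front end in the bay.
- **Pressing:** With closed fingers I pushed it on until it met the contact block, about 27–29 mm inside the mouth. I held it there for about 1.7 s. Single readings along the bay ran from 9.1 to 11.5 N and mostly lay near 10 N. Sensor noise is about 1 N, so the 16 N limit was not approached in any reading. I then backed off slowly.

**Last checks:** The case lies at 67.7° against the bay's 68°, with its front end about 29 mm inside the mouth. Comparing the top view before and after, only the red case's old place changed in the row. The greys, mug, otoscope, tin and pot show no change.

**Disagreements:** The mat measured about 100 × 190 mm against the stated 110 × 200 mm; I did not use it for positioning. One carry came up about 35 mm short and was made up in the next moves.

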